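# Find the packed carton by feel, slide it home and block it in

### The arm

A 6-joint arm with a two-finger parallel gripper is mounted at the origin on the work surface. World frame = base frame: x ahead of the robot, y to its left, z up, the work surface at z = 0. Lengths are in mm, angles in rad, forces in N, time in s.
With the tool pointing down it reaches from about 350 to 975 mm from the base axis. Payload 7.1 kg.
Tool frame: the origin (TCP) lies between the finger pads; the fingertips stand 17 mm ahead of it and the grasp point (between the pads) lies 2 mm behind it (tip_reach is the y of the fingertips in the tool frame, in mm); y points along the fingers, x is the direction in which the jaws open and shut, and the axes are right-handed (so a half turn about y gives the same grasp; the last joint's range is limited). The gripper opens to 88 mm and grips with 3 to 60 N. Pads are 20 mm wide; open, the fingers measure 115 mm over their backs; the gripper's body (75 mm by 178 mm) begins 61 mm behind the grasp point.
Start: joints at [-1.182, 0.423, 1.63, -0, 1.089, -0.019], TCP at [247.885, -573.723, 239.675] pointing down, gripper open.
Joint ranges: [-3, 3], [-0.9, 2.11], [0.09, 2.58], [-1.31, 4.45], [0.11, 2.69], [-2.54, 2.54]. Speed limits (rad/s): [2.39, 2.39, 3.01, 3.14, 3.14, 3.14].

### API

Orientations are given as a rotation vector (axis times angle).
In Python, from workcell import get_obs, get_image, camera_model, close_job, silhouettes, tip_of, tip_reach gives the robot as it stands. The module is installed in compiled form; this text tells all that it offers.
- The arm moves only by the tool arm_command, never from a script. Its argument "targets" is a list of rows, each a list of 4 numbers: the shift along the tool's x, y, z in mm, then the turn about the tool's y in rad. A call has 1 to 20 rows; each row shifts and turns the commanded pose from where the row before left it, along the tool's axes as they then stand; what a row does not reach is not made up. A row lasts 1/12 s, in which the tool goes at most 41.7 mm and 7.16 degrees, less where a joint would pass 70% of its speed; a pose out of reach is approached as far as the arm can. A call is refused whole if a number of a shift passes 41.7 or a number of a turn 0.125, either way. A call with a gripper value outside its range is refused whole. "gripper" is the opening in per cent of the stroke, from 0 (shut) to 100 (fully open), set as the call begins (left out, the last holds). The fingers move at their own pace and stop on an object; the grip force is fixed at half the most. Time passes only in rows, so rows that do not move let the fingers close. It gives the time, the measured TCP pose, the force and the opening at its end, in the units of the state.
- get_obs(): the state, without advancing time (a new reading comes with each control period).
- get_image(name): name is "side" or "top"; returns the picture (420x560x3 uint8, blue, green, red); there is no depth.
- camera_model(name): a dict with "mtx" (3x3 intrinsics, pixels), "position" and "orientation" of the camera in the world. Camera axes: x right, y up, looking along -z (the intrinsics and any distortion apply to the point x, -y, -z); pixel columns grow to the right and rows downward; lengths in mm; the calibration is good to about 2 mm. A picture is of the moment at which its call begins. camera_model takes no time and is no camera call.
- close_job(): hands the job in, once; it reports no verdict.
Trained networks look in the newest picture that a camera, given by its name, has taken for a name from the list of things; names that differ only in an ending like _2 or _b are one class to them, and where a whole thing is asked for, a point or a joint stands for the part that bears it (a point fixed in the world has none). Each returns a list of dicts, best first, with "conf" (0 to 1); they miss things now and then, are a little off and sometimes report something else, mostly with a low value. They report only what shows in the picture. A call takes as long as a camera call. They do not tell look-alikes from the thing itself.
- silhouettes(camera, thing): "pixels" (420x560 bool, what is visible of it) and "at" ([column, row] in pixels, amid what is visible of it).
- tip_of(camera, thing): "at" ([column, row] in pixels: a listed point, or the origin of a listed thing).
The state is a dict: "t": time; "qpos": joint angles; "qvel": joint speeds; "joint_torque": joint torques, N m; "ee_pos": TCP position; "orientation": TCP orientation; "ft_force": force on the tool from outside, world axes, zero at the start; "moment": the same for the moment, N m; "width": finger opening in mm.
Only numpy, scipy, OpenCV 4.12 (cv2) and the standard library are available. Lean on these libraries where they do the work, as an engineer would, in place of code of your own. Each camera call takes 0.05 s, during which the arm holds its last target. There are 200 camera calls.

### The job

Three look-alike closed cartons stand in the lanes of the dispatch tray, and one of them holds a heavy stoneware dish: find out by pushing which one is clearly heavier, and push that one gently along its lane until it is fully home against the end stop at the far side. Then stand the red stop block upright and lengthwise in the same lane, close up behind that carton (touching it or within about a centimetre). Leave the other two cartons where they are, apart from the few centimetres (up to 5) that a feeling nudge moves them, and do not disturb the other things on the bench.

Things in the scene. Friction and masses are not known exactly. Their poses are not given: they have to be found in the camera images.
- tray: fixed plywood tray, three lanes open to the robot. Origin under its centre, on the bench; x along the lanes to the end stop, y across. Floor 6 mm thick, x -160 to 160 mm. Lanes centred at y -124, 0, 124 mm, 116 wide between 8 mm walls, tops 36 mm over the bench. Dark end stop: inner face at x 160 (top at 46 mm), so a carton fully home has its origin at x 110 mm
- carton_a: closed square kraft carton, 100 x 100 mm, 60 tall, taped on top; too wide to grasp, contents and weight unseen. Origin at the centre of its underside; x along its lane towards the end stop, z up. Starts in the lane at y = +124 mm.
- carton_b: closed square kraft carton, 100 x 100 mm, 60 tall, taped on top; too wide to grasp, contents and weight unseen. Origin at the centre of its underside; x along its lane towards the end stop, z up. Starts in the middle lane.
- carton_c: closed square kraft carton, 100 x 100 mm, 60 tall, taped on top; too wide to grasp, contents and weight unseen. Origin at the centre of its underside; x along its lane towards the end stop, z up. Starts in the lane at y = -124 mm.
- block: loose red painted stop block of wood, 100 mm long (x), 40 mm wide (y), 55 mm tall (z), about 0.3 kg; origin at the centre of its underside. Starts upright on the bench to the right of the tray
- notebooks: bystander: banded stack of handmade-paper notebooks, 150 x 105 x 40 mm, origin at the centre of its underside
- tape_dispenser: bystander: black desk tape dispenser, 150 x 55 mm, 92 mm tall, origin at the centre of its underside
- glue_jar: bystander: glue jar, 64 mm diameter, 90 mm tall, origin at the centre of its underside
Mind the look-alikes: they are no part of the job. Several things have the shape of the block; the one meant has the colours described above.

How it is judged:
By the outcome, as a careful person would: the job done as asked, in the order asked, and still so for the second after the job is handed in, with the robot touching nothing.
It also fails if it takes over 72 s, if anything falls off the work surface, if the arm or the gripper's body presses on something with over 40 N, if the wrist force passes 120 N, or if a joint passes its speed limit or range.

## Working session

There is one attempt and no reset: what is moved stays moved. The work goes in short steps, Python scripts to look and compute and a tool call to move; the robot and the scene stay as the last step left them, time stands still between calls to the robot, and variables do not carry over. Pictures are saved under pics/ and viewed, about 8 in all and at most 12, crops included, and the job is handed in when it is done.

Besides the shell and the picture viewer there is one more tool, called after "Call:" in YAML: its name, and indented under it one key for each argument. arm_command: Moves the arm, as the interface text tells. Its arguments: {"type":"object","properties":{"targets":{"type":"array","items":{"type":"array","items":{"type":"number"}}},"gripper":{"type":"number"}},"required":["targets"]}

```bash
mkdir -p pics; cat > h.py <<'E'
import numpy as np, cv2
from scipy.spatial.transform import Rotation as R
from workcell import *
def ray(cam,px):
    m=camera_model(cam); K=np.array(m["mtx"]); o=np.array(m["orientation"]); 
    Rm=R.from_rotvec(o).as_matrix() if o.shape==(3,) else (o if o.shape==(3,3) else R.from_quat(o).as_matrix())
    v=np.linalg.solve(K,[px[0],px[1],1]); d=Rm@np.array([v[0],-v[1],-v[2]])
    return np.array(m["position"],float),d
def at_z(cam,px,z):
    p,d=ray(cam,px); return p+d*(z-p[2])/d[2]
def proj(cam,X):
    m=camera_model(cam); K=np.array(m["mtx"]); o=np.array(m["orientation"])
    Rm=R.from_rotvec(o).as_matrix() if o.shape==(3,) else o
    c=Rm.T@(np.array(X,float)-np.array(m["position"])); q=K@np.array([c[0],-c[1],-c[2]]); return q[:2]/q[2]
E
python3 - <<'E'
from h import *
for c in("top","side"):
    cv2.imwrite(f"pics/{c}0.png",get_image(c)); print(camera_model(c))
    for t in("tray","carton_a","block","notebooks","tape_dispenser","glue_jar"):
        print(c,t,[(np.round(d["at"]).tolist(),round(d["conf"],2)) for d in tip_of(c,t)])
print(get_obs())
E
```

```text
{'mtx': array([[513.47681074,   0.        , 279.58078813],
       [  0.        , 513.47681074, 197.59970711],
       [  0.        ,   0.        ,   1.        ]]), 'position': array([ 200.2578738 ,  -23.26278965, 1625.29464926]), 'orientation': array([ 0.12799506, -0.14349607, -1.56192116])}
top tray [([375.0, 140.0], 0.24)]
top carton_a [([312.0, 200.0], 0.9), ([234.0, 188.0], 0.62), ([275.0, 183.0], 0.59)]
top block [([375.0, 188.0], 0.93), ([418.0, 252.0], 0.86), ([413.0, 196.0], 0.56), ([375.0, 236.0], 0.55), ([155.0, 146.0], 0.54)]
top notebooks [([145.0, 206.0], 0.9), ([276.0, 179.0], 0.41)]
top tape_dispenser [([154.0, 146.0], 0.73), ([374.0, 143.0], 0.3)]
top glue_jar [([374.0, 140.0], 0.64)]
{'mtx': array([[531.98592851,   0.        , 285.70871151],
       [  0.        , 531.98592851, 213.08328464],
       [  0.        ,   0.        ,   1.        ]]), 'position': array([ -35.4865087 , 1256.52967987, 1012.70537519]), 'orientation': array([ 0.25417773, -1.30372311, -2.46569706])}
side tray []
side carton_a [([265.0, 248.0], 0.82), ([269.0, 228.0], 0.8), ([297.0, 212.0], 0.8)]
s
[... 151 characters left out ...]
, 298.0], 0.88)]
side glue_jar [([274.0, 173.0], 0.57)]
{'t': 0.7, 'qpos': array([-1.18200118e+00,  4.23062727e-01,  1.62991175e+00,  9.91106826e-06,
        1.08858695e+00, -1.89817682e-02]), 'qvel': array([-0.00031049,  0.00097784,  0.0002991 ,  0.00056364, -0.00099029,
        0.00127655]), 'joint_torque': array([-5.60450608e-04, -5.44431388e+01, -2.73999703e+01,  6.43400336e-02,
        1.68573397e-02,  1.66560295e-05]), 'ee_pos': array([ 247.88615977, -573.7220348 ,  239.69372756]), 'orientation': array([-1.37496598,  0.90377771, -0.90382827]), 'ft_force': array([-0.19176362,  1.01809931, -0.24936663]), 'moment': array([-0.05869104,  0.01599838, -0.0234581 ]), 'width': 87.9947326118852}
```

View pics/top0.png

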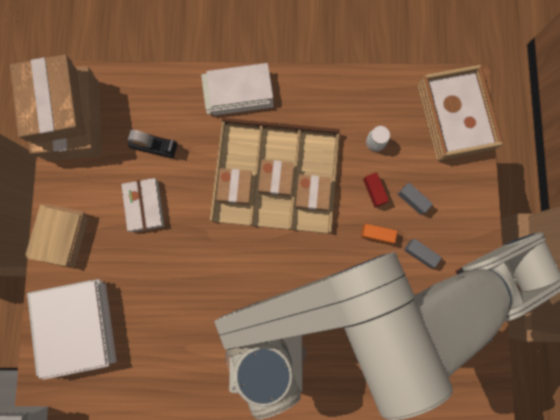

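View pics/side0.png

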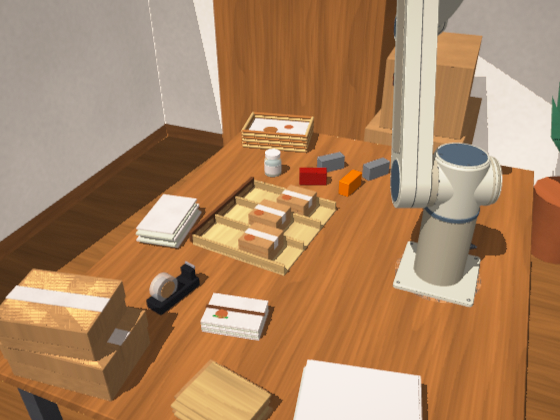

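```bash
python3 - <<'E'
from h import *
im=cv2.imread("pics/top0.png")
c=im[110:245,200:440]; cv2.imwrite("pics/crop0.png",cv2.resize(c,None,fx=3.33,fy=3.33,interpolation=cv2.INTER_CUBIC))
print(proj("top",[0,0,0]))
for n,p,z in[("NL",(211.5,223),36),("NR",(332.5,233),36),("FL",(223,122.5),46),("FR",(340,130.5),46)]: print(n,at_z("top",p,z).round())
for t,z in(("carton_a",6),("block",0)):
    for d in silhouettes("top",t):
        ys,xs=np.nonzero(d["pixels"]); r=cv2.minAreaRect(np.c_[xs,ys].astype(np.float32))
        o=d["at"]; hsv=im[int(o[1]),int(o[0])]
        zt=z+(60 if t!="block" else 55)
        box=[at_z("top",q,zt)[:2].round().tolist() for q in cv2.boxPoints(r)]
        print(t,round(d["conf"],2),np.round(o),len(xs),hsv,box)
for t,z,c in(("carton_a",6,"top"),("carton_a",6,"side"),("block",0,"top"),("block",0,"side")):
    for d in tip_of(c,t): print(c,t,round(d["conf"],2),np.round(d["at"]),at_z(c,d["at"],z).round())
E
```

```text
[266.26338922 353.92732063]
NL [397. 173.  36.]
NR [ 367. -203.   36.]
FL [719. 144.  46.]
FR [ 695. -231.   46.]
carton_a 0.91 [276. 180.] 1124 [174 183 202] [[486.0, 33.0], [597.0, 21.0], [585.0, -81.0], [475.0, -68.0]]
carton_a 0.88 [233. 189.] 1150 [173 183 201] [[458.0, 158.0], [568.0, 150.0], [558.0, 47.0], [449.0, 56.0]]
carton_a 0.76 [315. 196.] 1215 [174 184 201] [[438.0, -82.0], [552.0, -94.0], [541.0, -201.0], [427.0, -187.0]]
block 0.89 [378. 233.] 452 [ 48 103 200] [[353.0, -288.0], [395.0, -297.0], [376.0, -399.0], [334.0, -390.0]]
block 0.7 [415. 196.] 560 [103 103 106] [[490.0, -402.0], [531.0, -441.0], [459.0, -514.0], [419.0, -475.0]]
block 0.6 [421. 252.] 527 [104 105 107] [[313.0, -416.0], [353.0, -445.0], [294.0, -532.0], [255.0, -503.0]]
block 0.57 [376. 189.] 557 [ 34  37 132] [[544.0, -292.0], [564.0, -342.0], [465.0, -378.0], [444.0, -328.0]]
top carton_a 0.9 [312. 200.] [ 476. -143.    6.]
top carton_a 0.62 [234. 188.] [513. 106.   6.]
top carton_a 0.59 [275. 183.] [532. -23.   6.]
side carton_a 0.82 [265. 248.] [507.  90.   6.]
side carton_a 0.8 [269. 228.] [537. -14.   6.]
side carton_a 0.8 [297. 212.] [ 486. -132.    6.]
top block 0.93 [375. 188.] [ 517. -347.    0.]
top block 0.86 [418. 252.] [ 310. -477.    0.]
top block 0.56 [413. 196.] [ 491. -469.    0.]
top block 0.55 [375. 236.] [ 362. -344.    0.]
top block 0.54 [155. 146.] [655. 368.   0.]
side block 0.76 [313. 180.] [ 512. -363.    0.]
side block 0.59 [330. 168.] [ 481. -472.    0.]
side block 0.56 [349. 189.] [ 370. -353.    0.]
```

View pics/crop0.png

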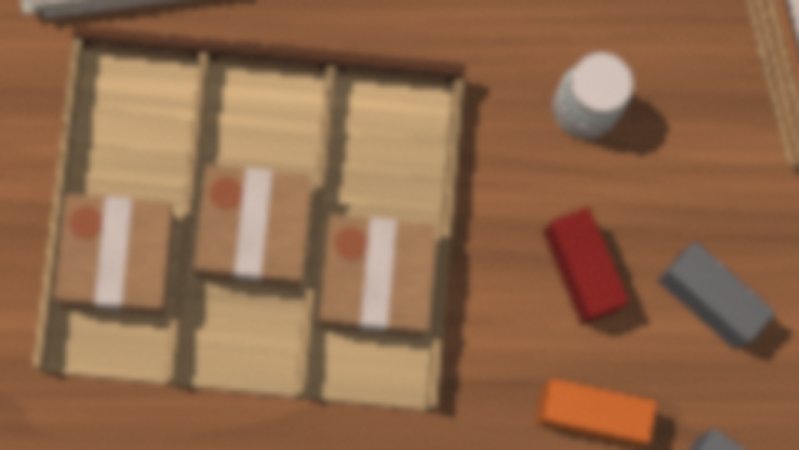

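```bash
cat > fit.py <<'E'
from h import *
from scipy.optimize import least_squares
def pc(p,o=(200,110),s=3.333): return [(p[0]+.5)/s-.5+o[0],(p[1]+.5)/s-.5+o[1]]
def W(a,y,z):
    return lambda v: [v[0]+a*np.cos(v[2])-y*np.sin(v[2]),v[1]+a*np.sin(v[2])+y*np.cos(v[2]),z]
def pose(pts,x0,cam="top"):
    f=lambda v:np.concatenate([proj(cam,W(*m)(v))-q for m,q in pts])
    r=least_squares(f,x0,x_scale=[100,100,1]); return r.x,r.fun.reshape(-1,2).round(1).tolist()
E
python3 - <<'E'
from fit import *
T=[((-160,190,36),(36,367)),((-160,-190,36),(440,410)),((168,190,46),(78,38)),((168,-190,46),(464,68)),((-160,62,36),(180,385)),((-160,-62,36),(314,397))]
x,r=pose([(m,pc(q)) for m,q in T],[540,-27,0]); print("tray",x.round(3),r)
def box(L,w,h,c,x0):return pose([(m,pc(q)) for m,q in zip([(L,w,h),(L,-w,h),(-L,-w,h),(-L,w,h)],c)],x0)
for n,c,x0 in(("a",[(62,195),(178,200),(168,310),(52,303)],[510,100,0]),("b",[(204,165),(316,172),(304,283),(194,273)],[535,-20,0]),("c",[(328,212),(438,222),(430,333),(320,325)],[485,-140,0])):
    p,r=box(50,50,66,c,x0); d=p[:2]-x[:2]; cy,s=np.cos(x[2]),np.sin(x[2]); print(n,p.round(3),r,"tray:",(cy*d[0]+s*d[1]).round(1),(-s*d[0]+cy*d[1]).round(1))
p,r=box(50,20,55,[(545,232),(588,207),(630,300),(588,322)],[510,-345,.3]);print("block",p.round(3),r)
o=get_obs(); print(R.from_rotvec(o["orientation"]).as_matrix().round(3),proj("top",[0,0,0]))
E
```

```text
tray [ 5.44957e+02 -2.91400e+01 -8.30000e-02] [[0.9, 1.7], [1.4, -0.5], [-0.8, -1.2], [1.6, 0.1], [-1.3, -0.1], [-1.8, -0.2]]
a [ 5.10968e+02  1.02457e+02 -5.90000e-02] [[1.1, 0.3], [-1.6, 0.8], [-0.9, -0.5], [1.4, -0.5]] tray: -44.8 128.3
b [ 5.39019e+02 -2.68620e+01 -8.30000e-02] [[0.6, 0.4], [-1.1, 1.1], [-0.1, -0.8], [0.6, -0.6]] tray: -6.1 1.8
c [ 4.92524e+02 -1.42566e+02 -7.70000e-02] [[0.4, 1.2], [-0.5, 0.8], [-0.2, -0.8], [0.4, -1.1]] tray: -42.8 -117.4
block [ 5.03074e+02 -3.38888e+02  4.21000e-01] [[0.1, -1.9], [-1.3, 0.6], [0.1, 1.4], [1.1, -0.1]]
[[ 0.397  0.     0.918]
 [-0.918  0.     0.397]
 [-0.    -1.     0.   ]] [266.26338922 353.92732063]
```

```bash
cat > go.py <<'E'
from h import *
TX,TY,TH=545,-29,-0.078
c,s=np.cos(TH),np.sin(TH)
def tray2w(x,y): return np.array([TX+c*x-s*y,TY+s*x+c*y])
def w2tray(p): d=np.array(p[:2])-[TX,TY]; return np.array([c*d[0]+s*d[1],-s*d[0]+c*d[1]])
def st():
    o=get_obs(); M=R.from_rotvec(o["orientation"]).as_matrix(); p=np.array(o["ee_pos"])
    yaw=np.arctan2(M[1,0],M[0,0]); print("t",round(o["t"],2),"tcp",p.round(1),"tray",w2tray(p).round(1),"xyaw",yaw.round(3),"q",o["qpos"].round(2))
    return p,M,yaw
def plan(xy,z,yaw):
    p,M,y0=st(); turn=-((yaw-y0+np.pi)%(2*np.pi)-np.pi)
    M2=np.array([[np.cos(yaw),0,-np.sin(yaw)],[np.sin(yaw),0,np.cos(yaw)],[0,-1,0]])
    d=np.array([xy[0]-p[0],xy[1]-p[1],z-p[2]]); print("turn",turn.round(3),"shift now-axes",(M.T@d).round(1),"shift after turn",(M2.T@d).round(1), "M2z",M2[:,2].round(2))
E
python3 - <<'E'
from go import *
plan(tray2w(-138,-121),130,TH-np.pi/2)
# refine block: red mask hull in both views
from scipy.optimize import minimize
ms={}
for cam in("top","side"):
    im=cv2.imread(f"pics/{cam}0.png"); h=cv2.cvtColor(im,cv2.COLOR_BGR2HSV)
    m=(((h[...,0]<5)|(h[...,0]>172))&(h[...,1]>170)&(h[...,2]>45)).astype(np.uint8)
    n,l,S,C=cv2.connectedComponentsWithStats(m); 
    for i in np.argsort(-S[1:,4])[:3]+1: print(cam,S[i],C[i].round(1))
    k=int(l[188,375] if cam=="top" else l[178,313]); ms[cam]=(l==k)
def cost(v,pr=0):
    t=0
    for cam,m in ms.items():
        P=[]
        for a in(-50,50):
            for b in(-20,20):
                for z in(0,55):P.append(proj(cam,[v[0]+a*np.cos(v[2])-b*np.sin(v[2]),v[1]+a*np.sin(v[2])+b*np.cos(v[2]),z]))
        H=cv2.convexHull(np.array(P,np.float32)); r=np.zeros((420*4,560*4),np.uint8); cv2.fillConvexPoly(r,np.round((H+.5)*4-.5).astype(int),1)
        r=cv2.resize(r.astype(np.float32),(560,420),interpolation=cv2.INTER_AREA); e=np.abs(r-m).sum(); t+=e
        if pr: print(cam,e,r.sum(),m.sum())
    return t
r=minimize(cost,[508,-345,.42],method="Nelder-Mead",options=dict(initial_simplex=[[508,-345,.42],[520,-345,.42],[508,-330,.42],[508,-345,.6]]))
print(r.x.round(3),r.fun); cost(r.x,1)
E
```

```text
t 1.0 tcp [ 247.9 -573.7  239.7] tray [-253.8 -566.2] xyaw -1.163 q [-1.18  0.42  1.63  0.    1.09 -0.02]
turn 0.486 shift now-axes [-339.6  109.7  310.2] shift after turn [-445.2  109.7  115.8] M2z [ 1.   -0.08  0.  ]
top [364 173  24  33 458] [375.7 189.3]
side [300 168  27  17 448] [312.7 175.9]
[ 5.07996e+02 -3.43614e+02  3.57000e-01] 170.25
top 98.75 556.75 458
side 71.5 519.5 448
```

Call:
arm_command:
  targets:
    - [0, 0, 0, 0.1215]
    - [0, 0, 0, 0.1215]
    - [0, 0, 0, 0.1215]
    - [0, 0, 0, 0.1215]
    - [-37, 0, 10, 0]
    - [-37, 0, 10, 0]
    - [-37, 0, 10, 0]
    - [-37, 0, 10, 0]
    - [-37, 0, 10, 0]
    - [-37, 0, 10, 0]
    - [-37, 10, 10, 0]
    - [-37, 20, 10, 0]
    - [-37, 20, 10, 0]
    - [-37, 20, 10, 0]
    - [-37, 20, 8, 0]
    - [-38, 20, 8, 0]
    - [0, 20, 0, 0]
    - [0, 20, 0, 0]
    - [0, 20, 0, 0]
  gripper: 57

```text
t: 2.58
ee_pos: [396.8, -144.9, 72.7]
orientation: [-1.172, 1.264, -1.266]
ft_force: [-0.4, -0.5, 0.5]
width: 50.0
```

```bash
python3 - <<'E'
from go import *
plan(tray2w(-138,-121),36,TH-np.pi/2)
im=get_image("top");c=im[110:245,200:350]; cv2.imwrite("pics/crop1.png",cv2.resize(c,None,fx=4,fy=4,interpolation=cv2.INTER_CUBIC))
print(get_obs()["ft_force"])
E
```

```text
t 2.58 tcp [ 396.8 -144.9   72.7] tray [-138.7 -127.1] xyaw -1.647 q [-0.38  0.44  2.16  0.    0.54  1.27]
turn 0.002 shift now-axes [-6.1 36.7  0.7] shift after turn [-6.1 36.7  0.7] M2z [ 1.   -0.08  0.  ]
[-1.36845085  0.40114338 -0.95507221]
```

View pics/crop1.png

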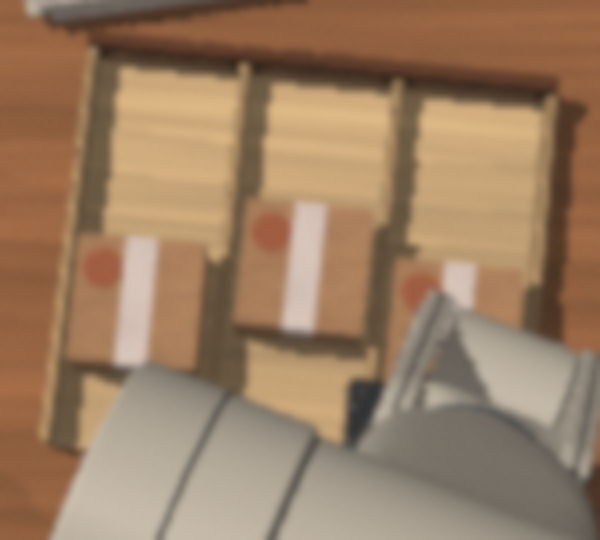

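Call:
arm_command:
  targets:
    - [-3, 19, 0, 0]
    - [-3, 18, 0, 0]
    - [0, 0, 5, 0]
    - [0, 0, 5, 0]
    - [0, 0, 5, 0]
    - [0, 0, 5, 0]
    - [0, 0, 3, 0]

```text
t: 3.22
ee_pos: [421.4, -142.2, 37.5]
orientation: [-1.17, 1.264, -1.269]
ft_force: [-0.2, 0.3, -0.2]
width: 50.0
```

Call:
arm_command:
  targets:
    - [0, 0, 3, 0]
    - [0, 0, 3, 0]

```text
t: 3.38
ee_pos: [426.1, -142.2, 36.9]
orientation: [-1.171, 1.266, -1.267]
ft_force: [-0.2, -0.1, 0.1]
width: 50.0
```

Call:
arm_command:
  targets:
    - [0, 0, 3, 0]
    - [0, 0, 3, 0]

```text
t: 3.55
ee_pos: [431.7, -142.5, 36.5]
orientation: [-1.171, 1.266, -1.267]
ft_force: [-0.7, -0.2, 0.4]
width: 50.0
```

Call:
arm_command:
  targets:
    - [0, 0, 3, 0]
    - [0, 0, 3, 0]

```text
t: 3.72
ee_pos: [437.2, -142.9, 36.2]
orientation: [-1.172, 1.267, -1.266]
ft_force: [-1.9, -0.4, 1.3]
width: 49.9
```

Call:
arm_command:
  targets:
    - [0, 0, 3, 0]
    - [0, 0, 3, 0]

```text
t: 3.88
ee_pos: [443.3, -143.4, 36.2]
orientation: [-1.172, 1.267, -1.266]
ft_force: [-1.1, 0.8, 0.4]
width: 50.1
```

Call:
arm_command:
  targets:
    - [0, 0, 3, 0]

```text
t: 3.97
ee_pos: [446.6, -143.6, 36.2]
orientation: [-1.171, 1.267, -1.266]
ft_force: [-1.4, -0.1, -0.7]
width: 50.0
```

Call:
arm_command:
  targets:
    - [0, 0, 3, 0]

```text
t: 4.05
ee_pos: [449.7, -143.9, 36.2]
orientation: [-1.171, 1.267, -1.267]
ft_force: [-1.4, 0.6, -0.3]
width: 50.2
```

Call:
arm_command:
  targets:
    - [0, 0, 3, 0]

```text
t: 4.13
ee_pos: [452.7, -144.2, 36.2]
orientation: [-1.171, 1.267, -1.266]
ft_force: [-1.1, -0.2, -0.0]
width: 49.9
```

Call:
arm_command:
  targets:
    - [0, 0, 3, 0]

```text
t: 4.22
ee_pos: [455.7, -144.4, 36.2]
orientation: [-1.171, 1.267, -1.267]
ft_force: [-0.2, -0.3, -1.1]
width: 50.0
```

Call:
arm_command:
  targets:
    - [0, 0, 3, 0]

```text
t: 4.3
ee_pos: [458.7, -144.7, 36.3]
orientation: [-1.171, 1.267, -1.267]
ft_force: [-0.9, 0.9, -2.1]
width: 49.9
```

Call:
arm_command:
  targets:
    - [0, 0, -15, 0]
    - [0, -35, -10, 0]
    - [0, -35, 0, 0]
    - [-30, -10, 0, 0]
    - [-40, 0, 0, 0]
    - [-40, 10, 0, 0]
    - [-13, 35, 0, 0]
    - [0, 35, 0, 0]
    - [0, 0, 5, 0]

```text
t: 5.05
ee_pos: [444.1, -19.0, 31.6]
orientation: [-1.179, 1.272, -1.26]
ft_force: [-1.4, -0.6, -0.7]
width: 50.0
```

```bash
python3 - <<'E'
from go import *
st()
im=get_image("top");
for d in tip_of("top","carton_c"): print(d["conf"],np.round(d["at"]),w2tray(at_z("top",d["at"],6)).round())
im=get_image("side")
for d in tip_of("side","carton_c"): print(d["conf"],np.round(d["at"]),w2tray(at_z("side",d["at"],6)).round())
E
```

```text
t 5.05 tcp [444.1 -19.   31.6] tray [-101.4    2.1] xyaw -1.647 q [-0.07  0.55  2.12  0.    0.48  1.58]
0.79 [233. 190.] [-49. 135.]
0.78 [310. 191.] [ -31. -112.]
0.59 [374. 188.] [  -6. -316.]
0.58 [278. 180.] [-6. -5.]
0.92 [270. 227.] [-7.  9.]
0.87 [266. 249.] [-51. 118.]
0.58 [291. 209.] [ -22. -115.]
```

Call:
arm_command:
  targets:
    - [0, 0, 6, 0]
    - [0, 0, 6, 0]
    - [0, 0, 6, 0]
    - [0, 0, 6, 0]
    - [0, 0, 3, 0]
    - [0, 0, 3, 0]
    - [0, 0, 3, 0]

```text
t: 5.83
ee_pos: [480.0, -23.0, 36.2]
orientation: [-1.173, 1.269, -1.266]
ft_force: [-6.7, -0.7, 4.2]
width: 50.0
```

Call:
arm_command:
  targets:
    - [0, 0, 3, 0]

```text
t: 5.92
ee_pos: [481.8, -23.2, 35.9]
orientation: [-1.174, 1.271, -1.265]
ft_force: [-6.6, -0.5, 4.1]
width: 49.7
```

Call:
arm_command:
  targets:
    - [0, 0, 3, 0]

```text
t: 6.0
ee_pos: [484.4, -23.4, 35.8]
orientation: [-1.175, 1.271, -1.264]
ft_force: [-8.3, -0.3, 5.5]
width: 50.3
```

Call:
arm_command:
  targets:
    - [0, 0, 3, 0]

```text
t: 6.08
ee_pos: [487.0, -23.5, 35.8]
orientation: [-1.176, 1.271, -1.264]
ft_force: [-8.7, 0.2, 5.6]
width: 49.8
```

Call:
arm_command:
  targets:
    - [0, 0, 3, 0]

```text
t: 6.17
ee_pos: [489.9, -23.7, 35.8]
orientation: [-1.176, 1.271, -1.263]
ft_force: [-8.0, 1.1, 6.8]
width: 50.1
```

Call:
arm_command:
  targets:
    - [0, 0, 3, 0]

```text
t: 6.25
ee_pos: [492.8, -23.9, 35.8]
orientation: [-1.176, 1.271, -1.263]
ft_force: [-8.6, -0.1, 6.0]
width: 49.7
```

Call:
arm_command:
  targets:
    - [0, 0, 3, 0]

```text
t: 6.33
ee_pos: [495.9, -24.1, 35.8]
orientation: [-1.176, 1.271, -1.263]
ft_force: [-8.1, 1.1, 6.1]
width: 49.9
```

Call:
arm_command:
  targets:
    - [0, 0, -20, 0]
    - [0, -35, -20, 0]
    - [0, -40, -20, 0]
    - [-30, -15, -15, 0]
    - [-40, 0, -10, 0]
    - [-40, 10, -5, 0]
    - [-14, 35, 0, 0]
    - [0, 40, 0, 0]
    - [0, 0, 5, 0]

```text
t: 7.08
ee_pos: [419.7, 105.7, 32.3]
orientation: [-1.185, 1.273, -1.261]
ft_force: [-1.4, -0.5, -0.3]
width: 49.8
```

```bash
python3 - <<'E'
from go import *
st()
E
```

```text
t 7.08 tcp [419.7 105.7  32.3] tray [-135.5  124.6] xyaw -1.646 q [0.22 0.54 2.14 0.   0.47 1.87]
```

Call:
arm_command:
  targets:
    - [0, 0, 6, 0]
    - [0, 0, 6, 0]
    - [0, 0, 6, 0]
    - [0, 0, 6, 0]
    - [0, 0, 3, 0]
    - [0, 0, 3, 0]
    - [0, 0, 3, 0]
    - [0, 0, 3, 0]

```text
t: 7.75
ee_pos: [461.1, 102.7, 39.0]
orientation: [-1.171, 1.267, -1.267]
ft_force: [-1.7, 1.2, 1.9]
width: 50.1
```

Call:
arm_command:
  targets:
    - [0, 0, 3, 0]

```text
t: 7.83
ee_pos: [464.1, 102.6, 38.8]
orientation: [-1.171, 1.267, -1.267]
ft_force: [-1.5, 0.6, 1.7]
width: 50.1
```

Call:
arm_command:
  targets:
    - [0, 0, 3, 0]

```text
t: 7.92
ee_pos: [467.2, 102.4, 38.6]
orientation: [-1.171, 1.267, -1.266]
ft_force: [-1.8, -0.4, 1.6]
width: 49.9
```

Call:
arm_command:
  targets:
    - [0, 0, 3, 0]

```text
t: 8.0
ee_pos: [470.2, 102.2, 38.5]
orientation: [-1.172, 1.267, -1.266]
ft_force: [-2.1, -0.1, 1.7]
width: 49.8
```

Call:
arm_command:
  targets:
    - [0, 0, 3, 0]

```text
t: 8.08
ee_pos: [473.2, 102.0, 38.5]
orientation: [-1.172, 1.267, -1.266]
ft_force: [-2.5, -0.0, 1.8]
width: 49.9
```

Call:
arm_command:
  targets:
    - [0, 0, 3, 0]

```text
t: 8.17
ee_pos: [476.2, 101.8, 38.5]
orientation: [-1.172, 1.267, -1.266]
ft_force: [-1.9, -0.5, 1.1]
width: 50.1
```

```bash
python3 - <<'E'
from go import *
st()
E
```

```text
t 8.17 tcp [476.2 101.8  38.5] tray [-78.8 125. ] xyaw -1.649 q [0.19 0.57 2.03 0.   0.54 1.83]
```

Call:
arm_command:
  targets:
    - [0, 0, -15, 0]
    - [0, -35, -10, 0]
    - [0, -40, 0, 0]
    - [30, -10, 0, 0]
    - [40, 0, 5, 0]
    - [40, 10, 5, 0]
    - [15, 35, 5, 0]
    - [0, 42, 5, 0]
    - [0, 0, 3, 0]
    - [0, 0, 3, 0]
    - [0, 0, 3, 0]
    - [0, 0, 3, 0]

```text
out of range
```

```bash
python3 - <<'E'
from go import *
st(); print(get_obs()["ft_force"])
E
```

```text
t 8.17 tcp [476.2 101.8  38.5] tray [-78.8 125. ] xyaw -1.649 q [0.19 0.57 2.03 0.   0.54 1.83]
[-1.88608752 -0.5191101   1.13024339]
```

Call:
arm_command:
  targets:
    - [0, 0, -15, 0]
    - [0, -35, -10, 0]
    - [0, -40, 0, 0]
    - [30, -10, 0, 0]
    - [40, 0, 5, 0]
    - [40, 10, 5, 0]
    - [15, 35, 5, 0]
    - [0, 41, 5, 0]
    - [0, 0, 3, 0]
    - [0, 0, 3, 0]
    - [0, 0, 3, 0]
    - [0, 0, 3, 0]

```text
t: 9.17
ee_pos: [475.3, -23.0, 40.1]
orientation: [-1.169, 1.262, -1.268]
ft_force: [-0.8, 0.2, 0.5]
width: 49.9
```

```bash
python3 - <<'E'
from go import *
st(); print(get_obs()["ft_force"])
E
```

```text
t 9.17 tcp [475.3 -23.   40.1] tray [-69.9   0.6] xyaw -1.648 q [-0.07  0.56  2.06  0.    0.52  1.57]
[-0.75994788  0.2359943   0.46912536]
```

Call:
arm_command:
  targets:
    - [0, 3, 3, 0]
    - [0, 3, 3, 0]
    - [0, 0, 3, 0]
    - [0, 0, 3, 0]
    - [0, 0, 3, 0]
    - [0, 0, 3, 0]
    - [0, 0, 3, 0]
    - [0, 0, 3, 0]
    - [0, 0, 3, 0]
    - [0, 0, 3, 0]
    - [0, 0, 3, 0]
    - [0, 0, 3, 0]
    - [0, 0, 3, 0]
    - [0, 0, 3, 0]
    - [0, 0, 3, 0]
    - [0, 0, 3, 0]
    - [0, 0, 3, 0]
    - [0, 0, 3, 0]
    - [0, 0, 3, 0]
    - [0, 0, 3, 0]

```text
t: 10.83
ee_pos: [530.5, -27.9, 31.1]
orientation: [-1.175, 1.271, -1.264]
ft_force: [-7.3, 1.5, 6.4]
width: 50.2
```

Call:
arm_command:
  targets:
    - [0, 0, 3, 0]
    - [0, 0, 3, 0]
    - [0, 0, 3, 0]
    - [0, 0, 3, 0]
    - [0, 0, 3, 0]
    - [0, 0, 3, 0]
    - [0, 0, 3, 0]
    - [0, 0, 3, 0]
    - [0, 0, 3, 0]
    - [0, 0, 3, 0]
    - [0, 0, 3, 0]
    - [0, 0, 3, 0]

```text
t: 11.83
ee_pos: [566.4, -30.8, 31.1]
orientation: [-1.175, 1.271, -1.264]
ft_force: [-8.3, 0.2, 6.4]
width: 50.2
```

```bash
python3 - <<'E'
from go import *
st(); print(get_obs()["ft_force"])
im=get_image("top");c=im[110:245,200:350]; cv2.imwrite("pics/crop2.png",cv2.resize(c,None,fx=4,fy=4,interpolation=cv2.INTER_CUBIC))
E
```

```text
t 11.83 tcp [566.4 -30.8  31.1] tray [21.5 -0.1] xyaw -1.649 q [-0.08  0.65  1.85 -0.    0.64  1.57]
[-8.25060481  0.23530809  6.35501544]
```

View pics/crop2.png

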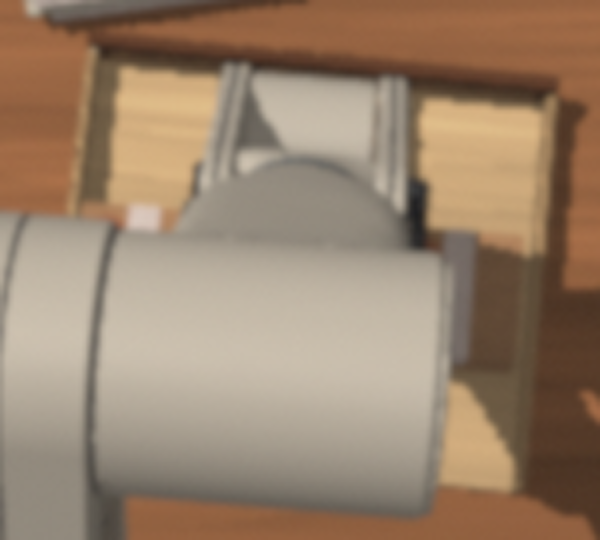

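Call:
arm_command:
  targets:
    - [0, 0, 2, 0]
    - [0, 0, 2, 0]
    - [0, 0, 2, 0]
    - [0, 0, 2, 0]
    - [0, 0, 2, 0]
    - [0, 0, 2, 0]
    - [0, 0, 2, 0]
    - [0, 0, 2, 0]
    - [0, 0, 2, 0]

```text
t: 12.63
ee_pos: [584.7, -32.2, 31.0]
orientation: [-1.175, 1.27, -1.264]
ft_force: [-6.9, 1.4, 4.5]
width: 50.1
```

Call:
arm_command:
  targets:
    - [0, 0, 1.5, 0]
    - [0, 0, 1.5, 0]

```text
t: 12.8
ee_pos: [587.7, -32.4, 31.0]
orientation: [-1.175, 1.27, -1.264]
ft_force: [-7.0, 1.2, 5.0]
width: 50.2
```

Call:
arm_command:
  targets:
    - [0, 0, 1.5, 0]
    - [0, 0, 1.5, 0]

```text
t: 12.97
ee_pos: [590.7, -32.6, 31.0]
orientation: [-1.175, 1.27, -1.264]
ft_force: [-7.6, 0.9, 5.4]
width: 50.5
```

Call:
arm_command:
  targets:
    - [0, 0, 1.5, 0]

```text
t: 13.05
ee_pos: [592.2, -32.7, 31.0]
orientation: [-1.175, 1.27, -1.264]
ft_force: [-6.9, -0.2, 5.2]
width: 50.1
```

Call:
arm_command:
  targets:
    - [0, 0, 1.5, 0]

```text
t: 13.13
ee_pos: [593.7, -32.9, 31.0]
orientation: [-1.175, 1.27, -1.264]
ft_force: [-6.9, 0.7, 4.3]
width: 49.8
```

TCP is at tray x ≈ 49; I'm creeping on until the stop is felt.

Call:
arm_command:
  targets:
    - [0, 0, 1, 0]

```text
t: 13.22
ee_pos: [594.8, -33.0, 31.0]
orientation: [-1.175, 1.27, -1.264]
ft_force: [-6.5, 0.6, 5.0]
width: 50.0
```

Call:
arm_command:
  targets:
    - [0, 0, 1, 0]

```text
t: 13.3
ee_pos: [595.7, -33.0, 31.0]
orientation: [-1.175, 1.27, -1.264]
ft_force: [-7.0, 0.1, 5.3]
width: 50.0
```

Call:
arm_command:
  targets:
    - [0, 0, 1, 0]

```text
t: 13.38
ee_pos: [596.6, -33.1, 31.0]
orientation: [-1.175, 1.27, -1.264]
ft_force: [-7.6, 0.5, 5.0]
width: 49.9
```

Call:
arm_command:
  targets:
    - [0, 0, 1, 0]

```text
t: 13.47
ee_pos: [597.1, -33.1, 31.0]
orientation: [-1.176, 1.271, -1.264]
ft_force: [-10.8, 1.0, 8.2]
width: 49.8
```

Call:
arm_command:
  targets:
    - [0, 0, 1, 0]

```text
t: 13.55
ee_pos: [597.1, -33.1, 30.9]
orientation: [-1.177, 1.273, -1.262]
ft_force: [-14.4, 0.5, 12.2]
width: 49.7
```

Call:
arm_command:
  targets:
    - [0, 0, 1, 0]

```text
t: 13.63
ee_pos: [597.0, -33.1, 30.8]
orientation: [-1.178, 1.275, -1.261]
ft_force: [-17.5, 1.0, 11.9]
width: 50.0
```

Call:
arm_command:
  targets:
    - [0, 0, -8, 0]
    - [0, 0, -20, 0]
    - [0, -40, 0, 0]
    - [0, -40, 0, 0]
    - [0, -40, 0, 0]
    - [40, 0, 0, -0.12]
    - [40, 0, 0, -0.12]
    - [40, 0, 0, -0.12]
    - [40, 0, 0, -0.11]
    - [40, 0, 0, 0]
    - [40, 0, 0, 0]
    - [40, 0, 0, 0]
    - [0, 0, 0, 0]
  gripper: 73

```text
t: 14.72
ee_pos: [636.9, -305.0, 151.9]
orientation: [-1.366, 0.92, -0.929]
ft_force: [-0.5, 0.9, 0.4]
width: 64.2
```

```bash
python3 - <<'E'
from go import *
plan((508,-344),150,.39-np.pi/2)
im=get_image("top");c=im[110:245,200:440]; cv2.imwrite("pics/crop3.png",cv2.resize(c,None,fx=3.33,fy=3.33,interpolation=cv2.INTER_CUBIC))
im=get_image("side");c=im[150:280,180:360]; cv2.imwrite("pics/crop4.png",cv2.resize(c,None,fx=4,fy=4,interpolation=cv2.INTER_CUBIC))
E
```

```text
t 14.72 tcp [ 636.9 -305.   151.9] tray [ 113.2 -268. ] xyaw -1.19 q [-0.46  0.63  1.49 -0.    1.01  0.73]
turn -0.009 shift now-axes [ -11.7    1.5 -134.2] shift after turn [ -12.9    1.9 -134.1] M2z [0.92 0.38 0.  ]
```

View pics/crop3.png

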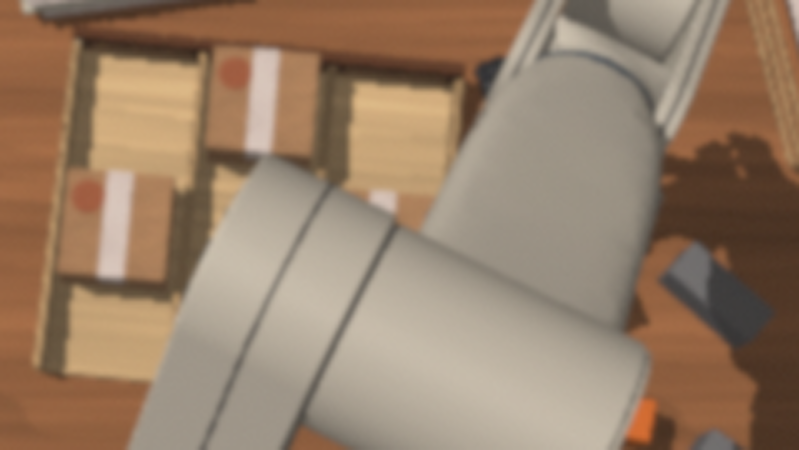

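View pics/crop4.png

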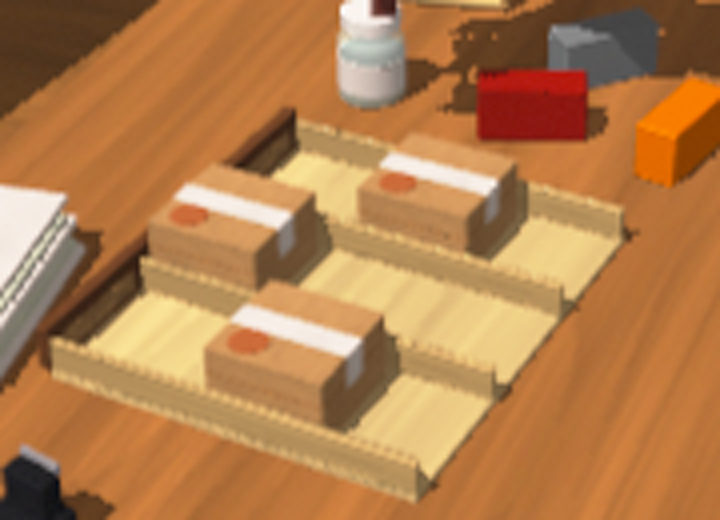

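```bash
cat > blk.py <<'E'
from go import *
from scipy.optimize import minimize
def fit(ims,x0,V=25,S=140):
    ms={}
    for cam,im in ims.items():
        im=cv2.resize(im,None,fx=4,fy=4,interpolation=cv2.INTER_CUBIC); h=cv2.cvtColor(im,cv2.COLOR_BGR2HSV)
        m=(((h[...,0]<5)|(h[...,0]>170))&(h[...,1]>S)&(h[...,2]>V)).astype(np.uint8)
        n,l=cv2.connectedComponents(m); u=np.round((proj(cam,[x0[0],x0[1],45])+.5)*4).astype(int); ms[cam]=(l==l[u[1],u[0]])
    def rend(cam,v):
        P=[proj(cam,[v[0]+a*np.cos(v[2])-b*np.sin(v[2]),v[1]+a*np.sin(v[2])+b*np.cos(v[2]),z]) for a in(-50,50) for b in(-20,20) for z in(0,55)]
        r=np.zeros((1680,2240),np.uint8); cv2.fillConvexPoly(r,np.round((cv2.convexHull(np.array(P,np.float32))+.5)*4-.5).astype(int),1); return r
    f=lambda v:sum((rend(c,v)!=m).sum() for c,m in ms.items())
    s=[x0]+[[x0[i]+(j==i)*d for i in range(3)] for j,d in enumerate((8,8,.15))]
    r=minimize(f,x0,method="Nelder-Mead",options=dict(initial_simplex=s))
    print(r.x.round(3),r.fun,{c:(m.sum(),rend(c,r.x).sum()) for c,m in ms.items()})
E
python3 - <<'E'
from blk import *
I={c:cv2.imread(f"pics/{c}0.png") for c in("top","side")}
for V in(25,45):
    fit(I,[508,-344,.39],V); fit({"top":I["top"]},[508,-344,.39],V); fit({"side":I["side"]},[508,-344,.39],V)
E
```

```text
[ 5.07090e+02 -3.42936e+02  3.52000e-01] 2522.0 {'top': (np.int64(7535), np.uint64(8908)), 'side': (np.int64(7181), np.uint64(8330))}
[ 5.08251e+02 -3.41263e+02  3.63000e-01] 1323.0 {'top': (np.int64(7535), np.uint64(8858))}Traceback (most recent call last):
  File "<stdin>", line 4, in <module>
  File "blk.py", line 14, in fit
    r=minimize(f,x0,method="Nelder-Mead",options=dict(initial_simplex=s))
    res = _minimize_neldermead(fun, x0, args, callback, bounds=bounds,
                               **options)
    fxcc = func(xcc)
    fx = function(np.copy(x), *(wrapper_args + args))
  File "blk.py", line 12, in <lambda>
    f=lambda v:sum((rend(c,v)!=m).sum() for c,m in ms.items())
               ~~~^^^^^^^^^^^^^^^^^^^^^^^^^^^^^^^^^^^^^^^^^^^^
  File "blk.py", line 12, in <genexpr>
    f=lambda v:sum((rend(c,v)!=m).sum() for c,m in ms.items())
                    ~~~~^^^^^
  File "blk.py", line 10, in rend
    P=[proj(cam,[v[0]+a*np.cos(v[2])-b*np.sin(v[2]),v[1]+a*np.sin(v[2])+b*np.cos(v[2]),z]) for a in(-50,50) for b in(-20,20) for z in(0,55)]
       ~~~~^^^^^^^^^^^^^^^^^^^^^^^^^^^^^^^^^^^^^^^^^^^^^^^^^^^^^^^^^^^^^^^^^^^^^^^^^^^^^^^
  File "h.py", line 12, in proj
    m=camera_model(cam); K=np.array(m["mtx"]); o=np.array(m["orientation"])
ValueError: time passes only in moves, steps and waits
```

Call:
arm_command:
  targets:
    - [-10, 0, -14, 0.02]
    - [0, 0, -30, 0]
    - [0, 0, -30, 0]
    - [0, 0, -30, 0]
    - [0, 0, -30, 0]
    - [0, 30, 0, 0]
    - [0, 30, 0, 0]
    - [0, 10, 0, 0]
    - [0, 0, 0, 0]

```text
t: 15.57
ee_pos: [503.9, -334.5, 79.1]
orientation: [-1.36, 0.94, -0.931]
ft_force: [-0.9, -0.2, 0.2]
width: 63.7
```

```bash
python3 - <<'E'
from go import *
plan((507.5,-342.5),30,.36-np.pi/2); print(get_obs()["ft_force"])
im=get_image("side");c=im[120:230,240:400]; cv2.imwrite("pics/crop5.png",cv2.resize(c,None,fx=4,fy=4,interpolation=cv2.INTER_CUBIC))
E
```

```text
t 15.57 tcp [ 503.9 -334.5   79.1] tray [ -17.2 -307.8] xyaw -1.205 q [-0.61  0.61  1.76  0.    0.78  0.6 ]
turn 0.006 shift now-axes [ 9.  49.   0.7] shift after turn [ 8.7 49.1  0.6] M2z [0.94 0.35 0.  ]
[-0.92932184 -0.17378965  0.16906013]
```

View pics/crop5.png

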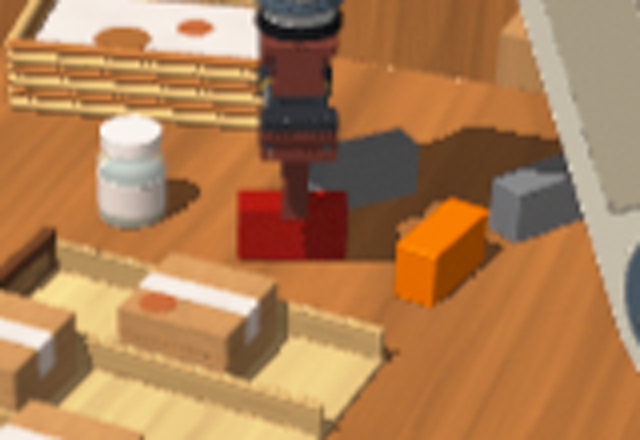

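Call:
arm_command:
  targets:
    - [8, 0, 0, 0]
    - [0, 0, 0, 0]
    - [0, 15, 0, 0]
    - [0, 15, 0, 0]
    - [0, 10, 0, 0]
    - [0, 9, 0, 0]
    - [0, 0, 0, 0]

```text
t: 16.2
ee_pos: [508.2, -344.1, 31.5]
orientation: [-1.36, 0.938, -0.935]
ft_force: [-0.3, 0.1, -0.4]
width: 64.0
```

Call:
arm_command:
  targets:
    - [0, 0, 0, 0]
    - [0, 0, 0, 0]
    - [0, 0, 0, 0]
    - [0, 0, 0, 0]
    - [0, 0, 0, 0]
    - [0, 0, 0, 0]
    - [0, 0, 0, 0]
    - [0, 0, 0, 0]
  gripper: 20

```text
t: 16.87
ee_pos: [509.0, -344.6, 33.2]
orientation: [-1.36, 0.936, -0.937]
ft_force: [-0.9, -0.1, 6.1]
width: 39.8
```

Call:
arm_command:
  targets:
    - [0, -10, 0, 0]
    - [0, -35, 0, 0]
    - [0, -40, 0, 0]
    - [0, -40, 0, 0]
    - [0, 0, 0, 0.11]
    - [0, 0, 0, 0.11]
    - [0, 0, 0, 0.11]
    - [0, 0, 0, 0.11]
    - [0, 0, 0, 0]

```text
t: 17.62
ee_pos: [508.3, -344.3, 157.8]
orientation: [-1.171, 1.267, -1.267]
ft_force: [0.2, -0.1, -2.3]
width: 39.9
```

```bash
python3 - <<'E'
from go import *
plan(tray2w(-5,0),90,TH-np.pi/2); o=get_obs();print(o["ft_force"],o["width"])
E
```

```text
t 17.62 tcp [ 508.3 -344.3  157.8] tray [ -12.1 -317.2] xyaw -1.65 q [-0.61  0.51  1.71 -0.    0.92  1.03]
turn -0.001 shift now-axes [-317.2   67.8    6.8] shift after turn [-317.2   67.8    7.1] M2z [ 1.   -0.08  0.  ]
[ 0.18844168 -0.09524623 -2.32845052] 39.93254565443203
```

Call:
arm_command:
  targets:
    - [-20, 0, 1, 0]
    - [-30, 0, 1, 0]
    - [-35, 0, 1, 0]
    - [-35, 0, 1, 0]
    - [-35, 0, 1, 0]
    - [-35, 0, 1, 0]
    - [-35, 0, 1, 0]
    - [-35, 0, 0, 0]
    - [-30, 0, 0, 0]
    - [-20, 0, 0, 0]
    - [-7, 20, 0, 0]
    - [0, 25, 0, 0]
    - [0, 23, 0, 0]
    - [0, 0, 0, 0]

```text
t: 18.78
ee_pos: [536.4, -28.3, 86.1]
orientation: [-1.18, 1.267, -1.258]
ft_force: [-1.1, -0.4, -3.9]
width: 39.8
```

```bash
python3 - <<'E'
from go import *
plan(tray2w(-5,0),40,TH-np.pi/2); o=get_obs();print(o["ft_force"],o["width"])
im=get_image("side");c=im[150:280,180:360]; cv2.imwrite("pics/crop6.png",cv2.resize(c,None,fx=4,fy=4,interpolation=cv2.INTER_CUBIC))
E
```

```text
t 18.78 tcp [536.4 -28.3  86.1] tray [-8.7  0.1] xyaw -1.642 q [-0.07  0.53  1.91 -0.    0.71  1.57]
turn 0.007 shift now-axes [ 0.1 46.1  4. ] shift after turn [ 0.1 46.1  3.7] M2z [ 1.   -0.08  0.  ]
[-1.06931298 -0.36731695 -3.89810778] 39.83272151432733
```

View pics/crop6.png

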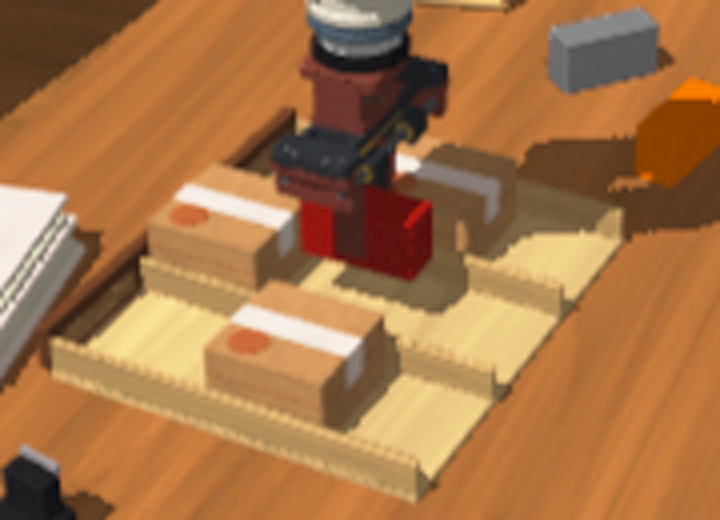

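Call:
arm_command:
  targets:
    - [0, 15, 0, 0.006]
    - [0, 15, 0, 0]
    - [0, 10, 0, 0]
    - [0, 5, 0, 0]
    - [0, 0, 0, 0]

```text
t: 19.25
ee_pos: [539.1, -29.0, 44.4]
orientation: [-1.171, 1.269, -1.268]
ft_force: [-0.6, -0.4, -2.8]
width: 40.1
```

Call:
arm_command:
  targets:
    - [0, 1.5, 0, 0]
    - [0, 0, 0, 0]

```text
t: 19.42
ee_pos: [539.8, -29.0, 43.7]
orientation: [-1.169, 1.268, -1.269]
ft_force: [-0.2, 0.9, -3.1]
width: 39.9
```

Call:
arm_command:
  targets:
    - [0, 1.5, 0, 0]
    - [0, 0, 0, 0]

```text
t: 19.58
ee_pos: [539.7, -28.9, 42.0]
orientation: [-1.169, 1.268, -1.269]
ft_force: [0.3, -0.2, -2.9]
width: 40.0
```

Call:
arm_command:
  targets:
    - [0, 0, 2, 0]
    - [0, 0, 2, 0]
    - [0, 0, 2, 0]
    - [0, 0, 2, 0]

```text
t: 19.92
ee_pos: [547.7, -29.5, 41.7]
orientation: [-1.17, 1.268, -1.269]
ft_force: [-0.4, -0.4, -1.9]
width: 40.0
```

Call:
arm_command:
  targets:
    - [0, 0, 1.5, 0]
    - [0, 0, 1.5, 0]

```text
t: 20.08
ee_pos: [550.6, -29.8, 41.6]
orientation: [-1.17, 1.268, -1.269]
ft_force: [-0.8, 0.6, -2.9]
width: 39.9
```

Call:
arm_command:
  targets:
    - [0, 0, 1.5, 0]

```text
t: 20.17
ee_pos: [551.9, -29.9, 41.5]
orientation: [-1.17, 1.269, -1.268]
ft_force: [-0.4, 0.1, -2.7]
width: 40.3
```

Call:
arm_command:
  targets:
    - [0, 0, 1.5, 0]

```text
t: 20.25
ee_pos: [553.4, -30.0, 41.5]
orientation: [-1.17, 1.269, -1.268]
ft_force: [-0.2, 0.3, -3.2]
width: 40.2
```

Call:
arm_command:
  targets:
    - [0, 0, 1, 0]

```text
t: 20.33
ee_pos: [554.5, -30.1, 41.6]
orientation: [-1.17, 1.269, -1.269]
ft_force: [-0.3, -1.2, -3.2]
width: 39.8
```

Call:
arm_command:
  targets:
    - [0, 0, 1, 0]

```text
t: 20.42
ee_pos: [555.4, -30.2, 41.5]
orientation: [-1.17, 1.269, -1.268]
ft_force: [0.1, -0.1, -3.0]
width: 40.0
```

Call:
arm_command:
  targets:
    - [0, 0, 1, 0]

```text
t: 20.5
ee_pos: [556.3, -30.2, 41.5]
orientation: [-1.17, 1.269, -1.268]
ft_force: [0.1, -0.3, -2.9]
width: 39.7
```

Call:
arm_command:
  targets:
    - [0, 0, 1, 0]

```text
t: 20.58
ee_pos: [557.3, -30.3, 41.6]
orientation: [-1.17, 1.269, -1.269]
ft_force: [-0.5, 0.5, -3.5]
width: 39.6
```

Call:
arm_command:
  targets:
    - [0, 0, 1, 0]

```text
t: 20.67
ee_pos: [558.3, -30.4, 41.6]
orientation: [-1.17, 1.269, -1.268]
ft_force: [-0.3, -0.4, -2.6]
width: 40.2
```

Call:
arm_command:
  targets:
    - [0, 0, 1, 0]

```text
t: 20.75
ee_pos: [559.4, -30.5, 41.6]
orientation: [-1.17, 1.269, -1.269]
ft_force: [-0.2, 0.4, -3.2]
width: 39.8
```

Call:
arm_command:
  targets:
    - [0, 0, 1, 0]

```text
t: 20.83
ee_pos: [559.5, -30.5, 41.4]
orientation: [-1.171, 1.27, -1.268]
ft_force: [-5.1, 0.4, -0.4]
width: 39.7
```

Call:
arm_command:
  targets:
    - [0, 0, -1.5, 0]
    - [0, 1, 0, 0]
    - [0, 0, 0, 0]

```text
t: 21.08
ee_pos: [558.9, -30.5, 40.5]
orientation: [-1.17, 1.268, -1.269]
ft_force: [0.6, -0.8, -2.7]
width: 39.9
```

Call:
arm_command:
  targets:
    - [0, 1, 0, 0]
    - [0, 0, 0, 0]

```text
t: 21.25
ee_pos: [558.9, -30.4, 39.5]
orientation: [-1.17, 1.268, -1.269]
ft_force: [1.2, 1.3, -3.5]
width: 39.5
```

Call:
arm_command:
  targets:
    - [0, 0.7, 0, 0]
    - [0, 0, 0, 0]

```text
t: 21.42
ee_pos: [558.9, -30.4, 39.2]
orientation: [-1.17, 1.268, -1.269]
ft_force: [-1.2, -0.2, 1.4]
width: 40.2
```

Call:
arm_command:
  targets:
    - [0, 0, 0, 0]
    - [0, 0, 0, 0]
    - [0, 0, 0, 0]
    - [0, 0, 0, 0]
    - [0, 0, 0, 0]
    - [0, 0, 0, 0]
  gripper: 70

```text
t: 21.92
ee_pos: [558.8, -30.4, 38.9]
orientation: [-1.17, 1.268, -1.269]
ft_force: [-0.5, 0.2, 0.3]
width: 61.7
```

Call:
arm_command:
  targets:
    - [0, -10, 0, 0]
    - [0, -20, 0, 0]
    - [0, -40, 0, 0]
    - [0, -40, 0, 0]
    - [0, -40, 0, 0]
    - [0, -20, -20, 0]
    - [0, 0, -40, 0]
    - [0, 0, -40, 0]
    - [40, 0, 0, 0]
    - [40, 0, 0, 0]
    - [40, 0, 0, 0]
    - [40, 0, 0, 0]
    - [40, 0, 0, 0]
    - [40, 0, -20, 0]
    - [40, 0, -20, 0]
    - [40, 0, -20, 0]
    - [40, 0, -20, 0]
    - [40, 0, -20, 0]
    - [0, 0, 0, 0]

```text
t: 23.5
ee_pos: [332.0, -405.3, 210.0]
orientation: [-1.169, 1.27, -1.275]
ft_force: [-0.3, 0.7, -0.2]
width: 61.6
```

```bash
python3 - <<'E'
from go import *
st(); o=get_obs();print(o["ft_force"],o["width"])
a=get_image("side")[150:280,180:360]; b=get_image("top")[110:245,200:440]
cv2.imwrite("pics/crop7.png",np.vstack([cv2.resize(a,(415,300),interpolation=cv2.INTER_CUBIC)[:, :415],cv2.resize(b,(533,300),interpolation=cv2.INTER_CUBIC)[:, :415]]))
for c in("side","top"):
    for t,z in(("carton_a",6),("block",6)):
        print(c,t,[(round(d["conf"],2),w2tray(at_z(c,d["at"],z)).round().tolist()) for d in tip_of(c,t)])
E
```

```text
t 23.5 tcp [ 332.  -405.3  210. ] tray [-183.  -391.8] xyaw -1.657 q [-0.91  0.31  1.88 -0.    0.95  0.75]
[-0.29534607  0.70588743 -0.208715  ] 61.628953626873404
side carton_a [(0.92, [-22.0, -116.0]), (0.81, [-25.0, 131.0]), (0.69, [106.0, -15.0])]
side block [(0.69, [9.0, -4.0]), (0.64, [-217.0, -446.0]), (0.55, [-21.0, 116.0]), (0.44, [76.0, 417.0])]
top carton_a [(0.89, [-28.0, -116.0]), (0.82, [102.0, -4.0]), (0.76, [-15.0, 132.0])]
top block [(0.87, [25.0, 4.0]), (0.86, [-26.0, -440.0]), (0.76, [-152.0, -330.0])]
```

View pics/crop7.png

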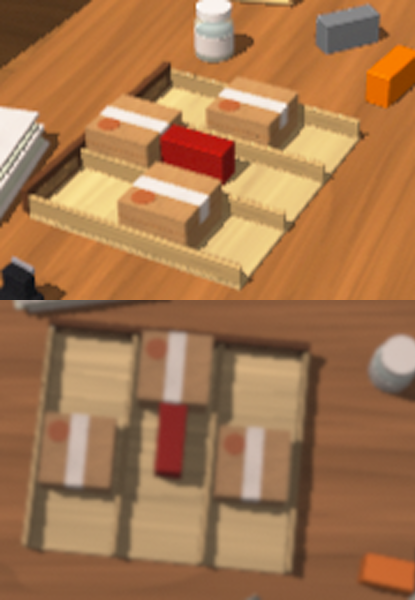

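```bash
python3 -c "
from workcell import *; print(close_job())"
```

```text
the job is handed in; nothing more can be done
None
```

The job is done and handed in at about 24 s of the 72 s allowed, with the arm well clear of everything.

- **Finding the heavy one:** I nudged all three cartons. Carton_b, in the middle lane, took about 8 N to push. Carton_a took about 2 N and carton_c about 1 N, so carton_b is clearly the heavy one.
- **Pushing it home:** I pushed carton_b slowly along its lane. At the end stop the gripper stopped moving and the force rose to about 17 N. In the last pictures the carton sits flush against the stop.
- **The red block:** I picked it up and advanced it until it touched carton_b at about 5 N. I then backed off about 1 mm, set it on the lane floor and released it. The last pictures show it upright, lengthwise and close up behind carton_b.
- **The other things:** carton_a and carton_c moved about 2.5 to 3 cm, estimated from the gripper's travel, which is within the 5 cm allowed. The last crops show the glue jar, the orange block and one grey block where they were. I did not re-check the notebooks and tape dispenser fully, but the arm went nowhere near them.

**Checks that disagreed:** the detection network put the origin of carton_b at x 102–106 mm from the two cameras instead of 110. It put the block at x 9–25 mm. It had disagreed between cameras by 1–2 cm before, so I trusted the contact forces and the pictures instead.

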